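# Close up the row of kiln props and shut the keeper

## Task

Push the row of four kiln props along the rack as one train, with the fingertips on the last prop only, until the row is tight against the wooden end stop; then push the swing bar fully shut across the track behind it. Push gently, do not lift or tip any prop or touch the other three, leave the things beside the rack where they stand, and finish with the robot clear of everything.

Things in the scene. Friction and masses are not known exactly. Their poses are not given: they have to be found in the camera images.
- rack: Wooden rack for kiln props, screwed to the table: board 360 x 100 mm, 12 mm thick. Origin at the centre of its underside, on the table; x from the end stop (negative) to the open end (positive), z up. The track on it is centred on y = 0, 38.5 mm wide between two fences 8 mm thick, their tops 24 mm above the table, ending at x = +125 mm.
- stop_face (a point): Centre of the end stop's face at track level, at rack x = -155, y = 0, z = 12 mm. The stop is a wooden block across the track, 70 mm wide, its top 57 mm above the table.
- row_home (a point): Point on the track (rack x = -11, y = 0, z = 12 mm) where the rear face of the last prop stands when the row of four (144 mm long) is tight against the stop.
- keeper (a joint): Wooden swing bar on a pivot beside the track (rack +y side). At q rad it points along (cos q, -sin q) in rack x, y: 0 = beside the track, towards the open end; negative (to -0.6) = swung outward; 1.57 = fully shut across the track against its own stop, 4 mm behind a row that is home. It turns stiffly (about 1 N at its end), stays where left, cannot shut unless the row is home.
- keeper_pivot (a point): On the keeper's upright pivot axis at the bar's mid-height, at rack x = -1, y = +38, z = 36 mm. The bar is 66 mm long from here, 12 mm thick, 26 to 46 mm above the table; the pivot screw's head ends at 49 mm.
- keeper_end (a point): In the middle of the keeper bar's thickness and height, 46 mm from the pivot and 20 mm from its free end: a good place to push its side.
- prop_1: Kiln prop no. 1 of the row (1 nearest the stop, 4 last, at the open end): an upright pale fired-clay block, 36 x 36 mm and 50 mm tall, edges of the top stepped by 1.5 mm, with an 18 mm round hole down its middle, about 0.12 kg. Origin at the centre of its underside, z up, sides along its x and y.
- prop_2: Kiln prop no. 2 of the row (1 nearest the stop, 4 last, at the open end): an upright pale fired-clay block, 36 x 36 mm and 50 mm tall, edges of the top stepped by 1.5 mm, with an 18 mm round hole down its middle, about 0.12 kg. Origin at the centre of its underside, z up, sides along its x and y.
- prop_3: Kiln prop no. 3 of the row (1 nearest the stop, 4 last, at the open end): an upright pale fired-clay block, 36 x 36 mm and 50 mm tall, edges of the top stepped by 1.5 mm, with an 18 mm round hole down its middle, about 0.12 kg. Origin at the centre of its underside, z up, sides along its x and y.
- prop_4: Kiln prop no. 4 of the row (1 nearest the stop, 4 last, at the open end): an upright pale fired-clay block, 36 x 36 mm and 50 mm tall, edges of the top stepped by 1.5 mm, with an 18 mm round hole down its middle, about 0.12 kg. Origin at the centre of its underside, z up, sides along its x and y.
- stamp: Bystander: wooden texture stamp with a knob, 42 x 42 x 56 mm, beside the rack on its -y side. Origin at the centre of its underside.
- cup: Bystander: small pale bisque cup, 62 mm wide, 58 mm tall, beside the rack on its -y side, nearer the open end. Origin at the centre of its underside.
- bottle: Bystander: small squeeze bottle, 34 mm wide, 87 mm tall, beside the rack on its +y side, near the stop. Origin at the centre of its underside.
Things that resemble listed ones, but are neither listed nor needed, are in the scene too. What is shaped like the prop_4 but black or green is not meant.

How it is judged:
By the outcome, as a careful person would: the job done as asked, in the order asked, and still so for the second after the job is handed in, with the robot touching nothing.
It also fails if it takes over 45 s, if anything falls off the work surface, if the arm or the gripper's body presses on something with over 40 N, if the wrist force passes 120 N, or if a joint passes its speed limit or range.

## Robot

A 7-joint arm with a two-finger parallel gripper is mounted at the origin on a cart in front of the work surface, level with it; the furniture and walls round the work are solid. World frame = base frame: x ahead of the robot, y to its left, z up, the work surface at z = 0. Lengths are in m, angles in rad, forces in N, time in s.
With the tool pointing down it reaches from about 0.35 to 0.9 m from the base axis. Payload 19.9 kg.
Tool frame: the origin (TCP) lies between the finger pads; the fingertips stand 19 mm ahead of it and the grasp point (between the pads) is the TCP (tcp_to_tips is the distance from the TCP to the fingertips, in m); z points along the fingers, y is the line along which they close (so a half turn about z gives the same grasp; the last joint's range is limited). The gripper opens to 85 mm and grips with 20 to 120 N. Pads are 22 mm wide; open, the fingers measure 114 mm over their backs; the gripper's body (76 mm by 85 mm) begins 54 mm behind the grasp point. The pads swing forward as they close: fully open they stand 13 mm farther back than shut.
Start: joints at [1.085, 0.417, -0.01, 1.614, 0.005, 1.111, -0.053], TCP at [0.269, -0.564, 0.25] pointing down, gripper open.
Joint ranges: [-2.81, 2.81], [-0.39, 2.02], [-1.27, 1.25], [0.06, 2.57], [-1.19, 4.33], [0.19, 2], [-2.82, 2.82]. Speed limits (rad/s): [1.89, 1.89, 2.39, 2.39, 3.01, 3.01, 3.01].

## Interface

Orientations are given as [roll, pitch, yaw] about the fixed x, y, z axes, in that order (R = Rz(yaw) Ry(pitch) Rx(roll)).
In Python, from plant import get_obs, grab_frame, camera_info, sign_off, tcp_to_tips gives the robot as it stands. The module is installed in compiled form; this text tells all that it offers.
- The arm moves only by the tool drive_tool, never from a script. Its argument "commands" is a list of rows, each an object with "slide": the shift along the tool's x, y, z in m, a list of three; "spin": the turn about the tool's z in degrees. In form: [{"slide": [x, y, z], "spin": spin}, ...]. A call has 1 to 8 rows; each row is the pose to reach, as a shift and turn from the pose commanded when the call began, along the tool's axes at that moment; what a row does not reach only later rows make up. A row lasts 1/10 s, in which the tool goes at most 50 mm and 8.59 degrees, less where a joint would pass 70% of its speed; a pose out of reach is approached as far as the arm can. A call with a gripper value outside its range is refused whole. "claw" is the opening, from 0 (shut) to 1 (fully open), set as the call begins (left out, the last holds). The fingers move at their own pace and stop on an object; the grip force is fixed at half the most. Time passes only in rows, so rows that repeat a pose let the fingers close. It gives the time, the measured TCP pose, the force, the opening and the grip force at its end, in the units of the state.
- get_obs(): the state, without advancing time (a new reading comes with each control period).
- grab_frame(name): name is "side" or "top"; returns (picture, depth): 384x512x3 uint8, blue, green, red; 384x512 float32, m along the optical axis (not along the pixel's ray), 0 where there is no reading.
- camera_info(name): a dict with "intrinsics" (3x3 intrinsics, pixels), "k1" (the pictures are not rectified: a ray, as slopes to the right and down, at radius r is drawn at 1 + k1 r^2 times it, then the intrinsics apply), "rvec" (rotation vector, rad) and "tvec" (3), from world to camera coordinates, as OpenCV has them. Camera axes: x right, y down, z forward; pixel columns grow to the right and rows downward; lengths in m; the calibration is good to about 2 mm. A picture is of the moment at which its call begins. camera_info takes no time and is no camera call.
- sign_off(): hands the job in; it is judged then, once.
The state is a dict: "time": time; "joint_positions": joint angles; "qvel": joint speeds; "joint_torque": joint torques, N m; "ee_pos": TCP position; "orientation": TCP orientation; "force": force on the tool from outside, world axes, zero at the start; "ft_torque": the same for the moment, N m; "opening": opening from 0.0 (shut) to 1.0 (fully open); "grasp_force": force on a finger pad.
Only numpy, scipy, OpenCV 4.12 (cv2) and the standard library are available. Lean on these libraries where they do the work, as an engineer would, in place of code of your own. Each camera call takes 0.05 s, during which the arm holds its last target. There are 200 camera calls.

## Working session

There is one attempt and no reset: what is moved stays moved. The work goes in short steps, Python scripts to look and compute and a tool call to move; the robot and the scene stay as the last step left them, time stands still between calls to the robot, and variables do not carry over. Pictures are saved under pics/ and viewed, at most 10 in all, crops included, and the job is handed in when it is done.

Besides the shell and the picture viewer there is one more tool, called after "Call:" by a JSON object that holds its "api" and its "payload", one argument or row to a line. drive_tool: Moves the arm, as the interface text tells. Its arguments: {"type":"object","properties":{"commands":{"type":"array"},"claw":{"type":"number"}},"required":["commands"]}

```bash
mkdir -p pics; cat > h.py <<'E'
import numpy as np,cv2
from plant import *
def cam(n):
    c=camera_info(n);R=cv2.Rodrigues(np.array(c["rvec"],float))[0];return np.array(c["intrinsics"]),c["k1"],R,np.array(c["tvec"],float).ravel()
def world(n,px,z):
    K,k1,R,t=cam(n);px=np.atleast_2d(np.array(px,float))
    d=(px-K[:2,2])/[K[0,0],K[1,1]];u=d.copy()
    for _ in range(20):u=d/(1+k1*(u**2).sum(1,keepdims=True))
    r=np.c_[u,np.ones(len(u))]@R;C=-R.T@t
    return C+r*((z-C[2])/r[:,2])[:,None]
def pix(n,P):
    K,k1,R,t=cam(n);q=np.atleast_2d(P)@R.T+t;u=q[:,:2]/q[:,2:];u=u*(1+k1*(u**2).sum(1,keepdims=True))
    return u*[K[0,0],K[1,1]]+K[:2,2]
E
python3 - <<'E'
from h import *
for n in("top","side"):
    p,d=grab_frame(n);cv2.imwrite(f"pics/{n}0.png",p);np.save(f"{n}0.npy",d)
    K,k,R,t=cam(n);print(n,K[0,0],k,-R.T@t,R[2])
a=cv2.imread("pics/top0.png")
cv2.imwrite("pics/t0.png",cv2.resize(a,(800,600),interpolation=cv2.INTER_CUBIC))
print(get_obs())
E
```

```text
top 422.2159997218342 -0.1148710373139932 [0.45427716 0.02622754 1.00120558] [ 0.09576248  0.01896893 -0.99522346]
side 372.1740915375108 -0.0058851903509502534 [ 0.37054653 -0.55973283  0.63147233] [ 0.20769005  0.70823197 -0.6747387 ]
{'time': 0.1, 'joint_positions': array([ 1.08449377,  0.41791089, -0.01031081,  1.61407471,  0.00468726,
        1.11073906, -0.05298258]), 'qvel': array([-2.40539632e-03, -2.66727667e-03,  6.37774465e-04,  1.84954308e-04,
       -8.79159521e-04,  2.00599579e-03, -6.34629148e-05]), 'joint_torque': array([ 1.70649753e-03, -8.65814281e+01,  6.80170376e-01, -4.35637522e+01,
        1.92029279e-02,  4.94560882e-03, -1.53977567e-04]), 'ee_pos': array([ 0.26880282, -0.56392723,  0.24974141]), 'orientation': array([-3.14048695e+00,  7.16591766e-05,  4.44829319e-01]), 'force': array([-0.41956257,  1.08785693,  0.1328555 ]), 'ft_torque': array([-0.01998006, -0.01369425,  0.01781174]), 'grasp_force': 0.0, 'opening': 1.0011079244019592}
```

View pics/t0.png

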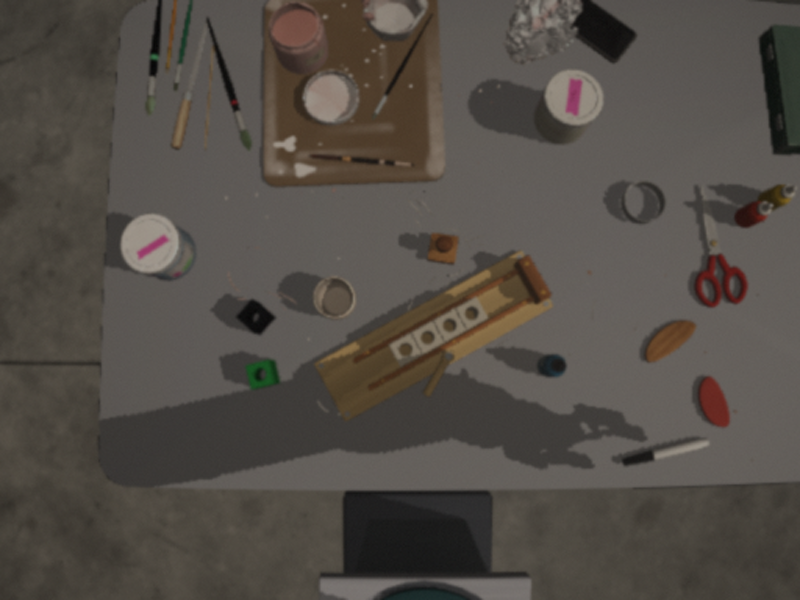

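View pics/side0.png

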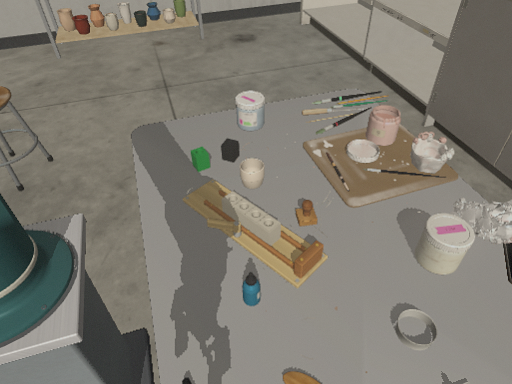

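Top view (800x600): the rack runs from the stop at (535,278) to the open end at (330,390). The four pale props are at (472,313), (449,324), (427,338) and (405,350). The keeper is swung outward at (437,372), the stamp is at (443,247), the cup at (335,297) and the bottle at (551,365). The black (256,317) and green (262,374) blocks are decoys, so the pale block at (405,350) at the open end is prop_4. I'll confirm this in a crop.

```bash
python3 - <<'E'
from h import *
a=cv2.imread("pics/top0.png")
x0,y0=195,155
c=cv2.resize(a[y0:y0+120,x0:x0+165],None,fx=4.8,fy=4.8,interpolation=cv2.INTER_CUBIC)
c=np.clip(c*1.5,0,255).astype(np.uint8)
cv2.imwrite("pics/crop.png",c)
# board mask, hue
h=cv2.cvtColor(a,cv2.COLOR_BGR2HSV)
print(h[240//1,220],h[int(390/1.5625),int(340/1.5625)],h[int(350/1.5625),int(398/1.5625)])
m=cv2.inRange(h,(8,70,30),(30,255,255));m[:,:190]=0;m[:140]=0;m[290:]=0;m[:,365:]=0
n,l,s,_=cv2.connectedComponentsWithStats(m)
for i in range(1,n):
    if s[i,4]>60: print(s[i])
E
```

```text
[ 18 121  82] [ 18 118  78] [ 18  60 124]
[273 149  21  20 330]
[ 201  160  153  110 5685]
```

View pics/crop.png

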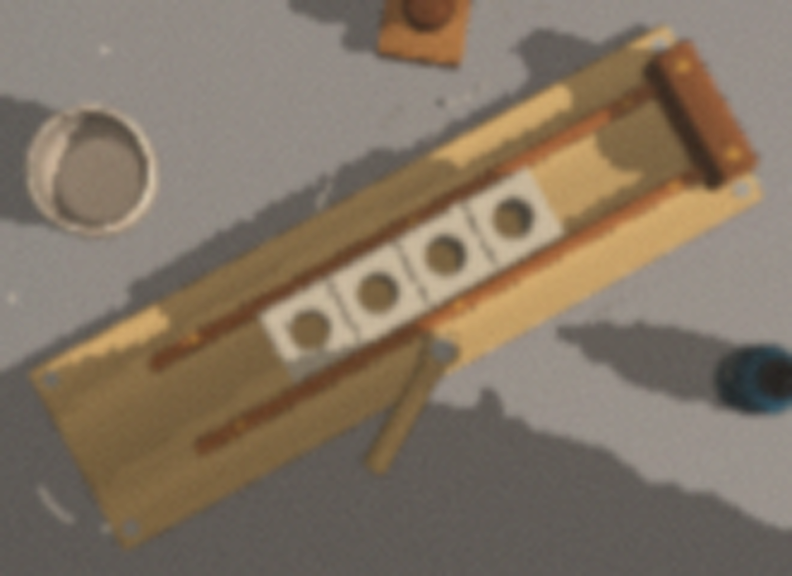

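The crop confirms four pale blocks between the fences. prop_4 is at (310,328), its rear face runs from (262,318) to (290,372), the pivot head is at (444,349) and the keeper's free end is at (378,468).

```bash
cat > meas.py <<'E'
from h import *
f=lambda c:(np.array(c,float)+.5)/4.8-.5+[195,155]
W=np.vstack([world("top",f([[31,373],[126,549],[762,192],[668,28]]),.012),world("top",f([[444,349]]),.049)])[:,:2]
L=np.array([[.18,-.05],[.18,.05],[-.18,.05],[-.18,-.05],[-.001,.038]])
wc,lc=W.mean(0),L.mean(0);U,S,V=np.linalg.svd((L-lc).T@(W-wc));R2=(U@V).T;T=wc-R2@lc
if __name__=="__main__":
    print(np.linalg.det(R2),"yaw",np.arctan2(R2[1,0],R2[0,0]),"T",T)
    print("res mm",((L@R2.T+T-W)*1e3).round(1).tolist())
    r=lambda c,z:((world("top",f(c),z)[:,:2]-T)@R2*1e3).round(1).tolist()
    print("holes",r([[310,328],[378,293],[444,257],[514,218]],.05))
    print("prop4 rear",r([[262,318],[290,372]],.05))
    print("keeper end",r([[378,468],[365,463],[386,473]],.046))
    print("cup",r([[92,170]],.058),"bottle",r([[780,380]],.08),"stamp",r([[425,30]],.025))
    o=get_obs();y=o["orientation"][2];print(o["ee_pos"],y,tcp_to_tips)
E
python3 meas.py
```

```text
1.0 yaw 2.071627145950134 T [ 0.5151581  -0.01640467]
res mm [[0.5, 1.8], [-1.9, 0.7], [-2.2, -2.9], [3.6, 0.4], [-0.1, 0.1]]
holes [[49.2, -1.0], [13.3, 0.1], [-22.1, 0.2], [-60.0, 0.1]]
prop4 rear [[66.7, -15.9], [67.4, 12.6]]
keeper end [[52.9, 71.7], [57.1, 66.8], [50.7, 75.6]]
cup [[103.3, -115.0]] bottle [[-125.9, 124.2]] stamp [[-70.6, -102.1]]
[ 0.26880282 -0.56392723  0.24974141] 0.4448293188689332 0.019
```

```bash
cat > go.py <<'E'
# go.py rackx racky z yaw_rel_rack_deg : prints slide/spin from present pose
from meas import *
import sys
from scipy.spatial.transform import Rotation as Ro
x,y,z,yr=map(float,sys.argv[1:5])
o=get_obs();P=np.r_[R2@[x/1e3,y/1e3]+T,z/1e3]
R=Ro.from_euler("xyz",o["orientation"]);s=R.inv().apply(P-o["ee_pos"])
yaw=np.arctan2(R2[1,0],R2[0,0])+np.radians(yr)
dy=(yaw-o["orientation"][2]+np.pi)%(2*np.pi)-np.pi
tr=(o["ee_pos"][:2]-T)@R2*1e3
print("t",round(o["time"],2),"rack tcp mm",tr.round(1),"z",o["ee_pos"][2].round(4),"force rack",(o["force"][:2]@R2).round(2),o["force"][2].round(2))
print("slide",s.round(4),"spin",np.degrees(-dy).round(2),"world",P.round(3),"j",o["joint_positions"].round(2))
E
python3 go.py 105 0 250 0
```

```text
t 0.1 rack tcp mm [-362.  479.] z 0.2497 force rack [ 1.16 -0.15] 0.13
slide [ 4.521e-01 -4.931e-01  3.000e-04] spin -93.21 world [0.465 0.076 0.25 ] j [ 1.08  0.42 -0.01  1.61  0.    1.11 -0.05]
```

Call:
{"api": "drive_tool", "payload": {
  "commands": [
    {"slide":[0.03,-0.03,0],"spin":-6},
    {"slide":[0.065,-0.07,0],"spin":-14},
    {"slide":[0.1,-0.11,0],"spin":-22},
    {"slide":[0.135,-0.147,0],"spin":-30},
    {"slide":[0.17,-0.185,0],"spin":-38},
    {"slide":[0.205,-0.223,0],"spin":-46},
    {"slide":[0.24,-0.26,0],"spin":-54},
    {"slide":[0.27,-0.295,0],"spin":-60}
  ],
  "claw": 0
}}

```text
time: 0.9
ee_pos: [0.3838, -0.1871, 0.2503]
orientation: [3.142, 0.0, 1.498]
force: [1.5, -0.3, 0.5]
opening: -0.003
grasp_force: 0.0
```

```bash
python3 go.py 105 0 250 0
```

```text
t 0.9 rack tcp mm [-86.6 197.2] z 0.2503 force rack [-1.  -1.2] 0.48
slide [2.68e-01 6.15e-02 2.00e-04] spin -32.89 world [0.465 0.076 0.25 ] j [ 0.76  0.07 -0.4   2.07  0.03  1.01  0.28]
```

Call:
{"api": "drive_tool", "payload": {
  "commands": [
    {"slide":[0.04,0.01,0],"spin":-6},
    {"slide":[0.08,0.02,0],"spin":-12},
    {"slide":[0.12,0.03,0],"spin":-18},
    {"slide":[0.16,0.037,0],"spin":-24},
    {"slide":[0.2,0.046,0],"spin":-30},
    {"slide":[0.24,0.055,0],"spin":-32.9},
    {"slide":[0.268,0.0615,0],"spin":-32.9},
    {"slide":[0.268,0.0615,0],"spin":-32.9}
  ]
}}

```text
time: 1.7
ee_pos: [0.4664, 0.077, 0.2502]
orientation: [3.141, -0.001, 2.071]
force: [-0.0, -1.2, 0.4]
opening: -0.001
grasp_force: 0.0
```

```bash
python3 go.py 105 0 48 0
```

```text
t 1.7 rack tcp mm [105.4  -2. ] z 0.2502 force rack [-1.06  0.61] 0.36
slide [-0.0007 -0.0022  0.2022] spin -0.04 world [0.465 0.076 0.048] j [ 0.39  0.19 -0.69  1.96  0.14  1.03  0.14]
```

Descend partway, then look.

Call:
{"api": "drive_tool", "payload": {
  "commands": [
    {"slide":[0,-0.002,0.04],"spin":0},
    {"slide":[0,-0.002,0.08],"spin":0},
    {"slide":[0,-0.002,0.12],"spin":0},
    {"slide":[0,-0.002,0.15],"spin":0},
    {"slide":[0,-0.002,0.175],"spin":0},
    {"slide":[0,-0.002,0.19],"spin":0},
    {"slide":[0,-0.002,0.201],"spin":0},
    {"slide":[0,-0.002,0.201],"spin":0}
  ]
}}

```text
time: 2.5
ee_pos: [0.4636, 0.072, 0.0483]
orientation: [-3.14, -0.001, 2.066]
force: [0.0, 0.7, 0.7]
opening: -0.0
grasp_force: 0.0
```

```bash
python3 go.py 85 0 48 0; python3 - <<'E'
from h import *
p,_=grab_frame("side");q,_=grab_frame("top")
a=cv2.resize(p[150:300,160:350],None,fx=4,fy=4,interpolation=2);a=a[:600,:760]
cv2.imwrite("pics/s1.png",np.clip(a*1.3,0,255).astype(np.uint8));cv2.imwrite("pics/top1.png",q)
E
```

```text
t 2.5 rack tcp mm [102.3   2.7] z 0.0483 force rack [ 0.64 -0.38] 0.72
slide [-0.0173  0.0028  0.0003] spin -0.32 world [0.474 0.058 0.048] j [ 0.23  0.52 -0.53  2.12  0.45  0.62 -0.12]
```

View pics/s1.png

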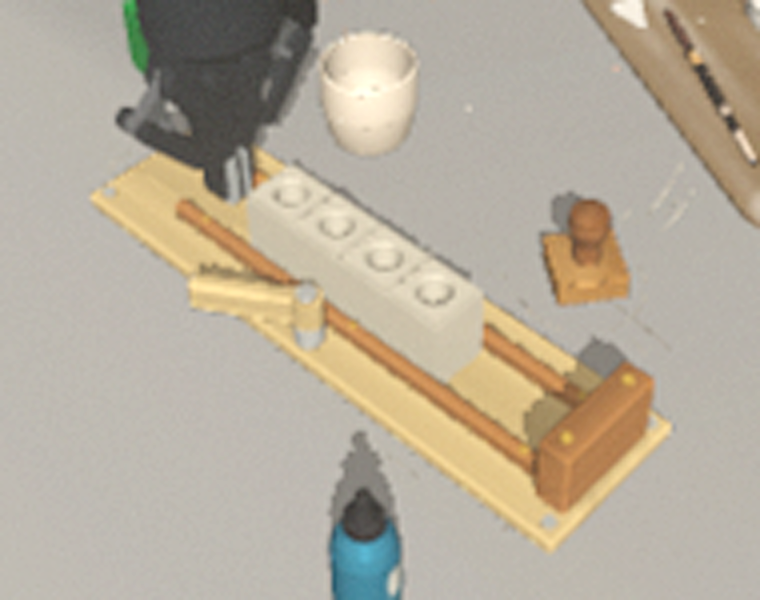

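The side crop shows the closed fingers at (230,180), just behind prop_4 (290,195) and above the fence. Next is a slow push.

Call:
{"api": "drive_tool", "payload": {
  "commands": [
    {"slide":[-0.005,0.001,0],"spin":0},
    {"slide":[-0.01,0.002,0],"spin":0},
    {"slide":[-0.014,0.002,0],"spin":0},
    {"slide":[-0.018,0.002,0],"spin":0},
    {"slide":[-0.021,0.002,0],"spin":0},
    {"slide":[-0.024,0.002,0],"spin":0},
    {"slide":[-0.027,0.002,0],"spin":0},
    {"slide":[-0.03,0.002,0],"spin":0}
  ]
}}

```text
time: 3.4
ee_pos: [0.4802, 0.0475, 0.0493]
orientation: [3.141, -0.001, 2.067]
force: [-3.0, 5.2, 2.8]
opening: 0.003
grasp_force: 2.8
```

```bash
python3 go.py 0 0 48 0
```

```text
t 3.4 rack tcp mm [72.8 -0. ] z 0.0493 force rack [5.95 0.13] 2.83
slide [-0.0728  0.0003  0.0013] spin -0.26 world [ 0.515 -0.016  0.048] j [ 0.28  0.53 -0.53  2.09  0.45  0.63 -0.06]
```

Call:
{"api": "drive_tool", "payload": {
  "commands": [
    {"slide":[-0.003,0,0],"spin":0},
    {"slide":[-0.006,0,0],"spin":0},
    {"slide":[-0.009,0,0],"spin":0},
    {"slide":[-0.012,0,0],"spin":0},
    {"slide":[-0.015,0,0],"spin":0},
    {"slide":[-0.018,0,0],"spin":0},
    {"slide":[-0.021,0,0],"spin":0},
    {"slide":[-0.024,0,0],"spin":0}
  ]
}}

```text
time: 4.2
ee_pos: [0.4916, 0.0265, 0.0493]
orientation: [3.142, -0.001, 2.067]
force: [-2.9, 5.4, 3.5]
opening: -0.002
grasp_force: 3.0
```

```bash
python3 go.py 0 0 48 0;python3 - <<'E'
from h import *
p,_=grab_frame("side")
a=cv2.resize(p[150:300,160:350],None,fx=3,fy=3,interpolation=2)
cv2.imwrite("pics/s2.png",np.clip(a*1.3,0,255).astype(np.uint8))
E
```

```text
t 4.2 rack tcp mm [48.9  0.1] z 0.0493 force rack [ 6.15 -0.05] 3.48
slide [-0.0489  0.0003  0.0013] spin -0.26 world [ 0.515 -0.016  0.048] j [ 0.32  0.55 -0.52  2.06  0.45  0.64 -0.01]
```

View pics/s2.png

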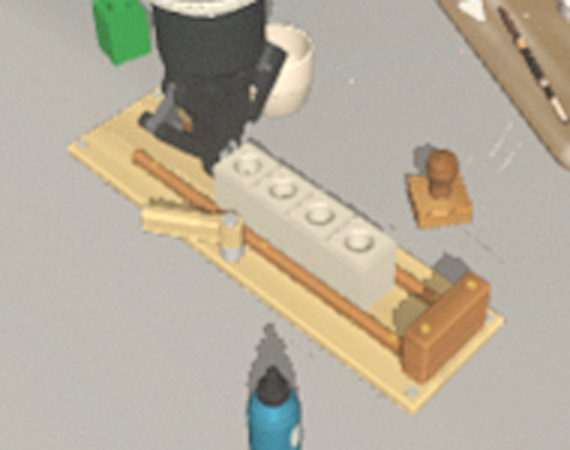

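The row is moving as one upright train, with prop_4's top at (245,162) and the stop at (445,325). Continue.

Call:
{"api": "drive_tool", "payload": {
  "commands": [
    {"slide":[-0.003,0,0],"spin":0},
    {"slide":[-0.006,0,0],"spin":0},
    {"slide":[-0.009,0,0],"spin":0},
    {"slide":[-0.012,0,0],"spin":0},
    {"slide":[-0.015,0,0],"spin":0},
    {"slide":[-0.018,0,0],"spin":0},
    {"slide":[-0.021,0,0],"spin":0},
    {"slide":[-0.024,0,0],"spin":0}
  ]
}}

```text
time: 5.05
ee_pos: [0.503, 0.0054, 0.0493]
orientation: [3.142, -0.001, 2.067]
force: [-3.0, 5.6, 4.2]
opening: 0.003
grasp_force: 3.1
```

Call:
{"api": "drive_tool", "payload": {
  "commands": [
    {"slide":[-0.002,0,0],"spin":0},
    {"slide":[-0.004,0,0],"spin":0},
    {"slide":[-0.006,0,0],"spin":0},
    {"slide":[-0.008,0,0],"spin":0},
    {"slide":[-0.01,0,0],"spin":0},
    {"slide":[-0.012,0,0],"spin":0},
    {"slide":[-0.014,0,0],"spin":0},
    {"slide":[-0.016,0,0],"spin":0}
  ]
}}

```text
time: 5.85
ee_pos: [0.5106, -0.0086, 0.0493]
orientation: [3.142, -0.001, 2.067]
force: [-3.4, 5.7, 5.5]
opening: 0.0
grasp_force: 3.3
```

```bash
python3 go.py 0 0 48 0
```

```text
t 5.85 rack tcp mm [9.  0.3] z 0.0493 force rack [6.63 0.28] 5.46
slide [-0.009   0.0003  0.0013] spin -0.26 world [ 0.515 -0.016  0.048] j [ 0.38  0.57 -0.52  2.02  0.45  0.67  0.07]
```

Call:
{"api": "drive_tool", "payload": {
  "commands": [
    {"slide":[-0.001,0,0],"spin":0},
    {"slide":[-0.002,0,0],"spin":0},
    {"slide":[-0.003,0,0],"spin":0},
    {"slide":[-0.004,0,0],"spin":0},
    {"slide":[-0.005,0,0],"spin":0}
  ]
}}

```text
time: 6.35
ee_pos: [0.513, -0.013, 0.0494]
orientation: [3.141, -0.001, 2.067]
force: [-3.8, 4.7, 4.0]
opening: 0.004
grasp_force: 3.3
```

Call:
{"api": "drive_tool", "payload": {
  "commands": [
    {"slide":[-0.001,0,0],"spin":0},
    {"slide":[-0.002,0,0],"spin":0}
  ]
}}

```text
time: 6.55
ee_pos: [0.5139, -0.0147, 0.0493]
orientation: [3.142, -0.001, 2.067]
force: [-3.9, 6.4, 5.3]
opening: -0.002
grasp_force: 3.3
```

Call:
{"api": "drive_tool", "payload": {
  "commands": [
    {"slide":[-0.001,0,0],"spin":0}
  ]
}}

```text
time: 6.65
ee_pos: [0.5143, -0.0155, 0.0493]
orientation: [-3.142, -0.001, 2.067]
force: [-7.0, 13.3, 7.5]
opening: 0.003
grasp_force: 7.8
```

Call:
{"api": "drive_tool", "payload": {
  "commands": [
    {"slide":[-0.001,0,0],"spin":0}
  ]
}}

```text
time: 6.75
ee_pos: [0.5143, -0.0155, 0.0493]
orientation: [-3.141, -0.002, 2.068]
force: [-10.8, 15.4, 10.8]
opening: -0.0
grasp_force: 9.3
```

Call:
{"api": "drive_tool", "payload": {
  "commands": [
    {"slide":[-0.001,0,0],"spin":0}
  ]
}}

```text
time: 6.85
ee_pos: [0.5143, -0.0155, 0.0493]
orientation: [-3.141, -0.003, 2.069]
force: [-15.5, 21.2, 15.9]
opening: 0.001
grasp_force: 12.5
```

```bash
python3 go.py 0 0 48 0;python3 - <<'E'
from h import *
p,_=grab_frame("side")
a=cv2.resize(p[160:290,200:340],None,fx=4.6,fy=4.6,interpolation=2)
cv2.imwrite("pics/s3.png",np.clip(a*1.3,0,255).astype(np.uint8))
E
```

```text
t 6.85 rack tcp mm [1.2 0.3] z 0.0493 force rack [26.06  3.43] 15.87
slide [-0.0012  0.0003  0.0013] spin -0.17 world [ 0.515 -0.016  0.048] j [ 0.39  0.57 -0.52  2.01  0.44  0.67  0.09]
```

View pics/s3.png

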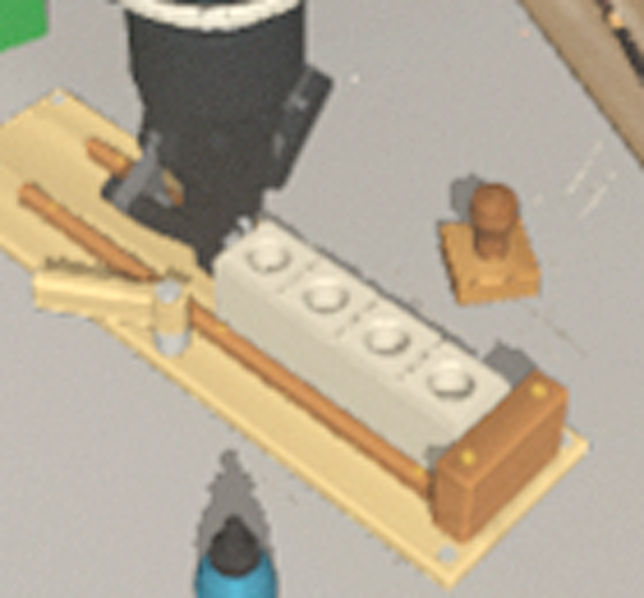

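The row is tight against the stop: the pose stalled and the force rose from 7 to 26 N. Prop_1 meets the block near (460,430) and all four are upright. Back off, then lift.

Call:
{"api": "drive_tool", "payload": {
  "commands": [
    {"slide":[0.003,0,-0.001],"spin":0},
    {"slide":[0.008,0,-0.001],"spin":0},
    {"slide":[0.02,0,-0.001],"spin":0},
    {"slide":[0.04,0,-0.001],"spin":0},
    {"slide":[0.05,0,-0.02],"spin":0},
    {"slide":[0.05,0,-0.06],"spin":0},
    {"slide":[0.05,0,-0.1],"spin":0},
    {"slide":[0.05,0,-0.1],"spin":0}
  ]
}}

```text
time: 7.7
ee_pos: [0.4935, 0.0267, 0.1535]
orientation: [3.136, 0.004, 2.067]
force: [-0.0, 0.0, -1.1]
opening: -0.001
grasp_force: 0.0
```

```bash
python3 go.py 16 97 150 0
```

```text
t 7.7 rack tcp mm [48.2 -1.7] z 0.1535 force rack [0.06 0.02] -1.09
slide [-0.0327 -0.0985  0.0031] spin -0.28 world [ 0.422 -0.049  0.15 ] j [ 0.42  0.37 -0.63  2.01  0.3   0.84  0.12]
```

Call:
{"api": "drive_tool", "payload": {
  "commands": [
    {"slide":[-0.01,-0.03,0],"spin":0},
    {"slide":[-0.02,-0.065,0],"spin":0},
    {"slide":[-0.032,-0.1,0],"spin":0},
    {"slide":[-0.032,-0.1,0.035],"spin":0},
    {"slide":[-0.032,-0.1,0.07],"spin":0},
    {"slide":[-0.032,-0.1,0.09],"spin":0},
    {"slide":[-0.032,-0.1,0.1],"spin":0},
    {"slide":[-0.032,-0.1,0.1],"spin":0}
  ]
}}

```text
time: 8.5
ee_pos: [0.4184, -0.0493, 0.0485]
orientation: [-3.14, -0.001, 2.067]
force: [-0.2, -0.3, 0.7]
opening: 0.002
grasp_force: 0.0
```

```bash
python3 go.py 24 82 51 0;python3 - <<'E'
from h import *
p,_=grab_frame("side");q,_=grab_frame("top")
a=cv2.resize(p[160:290,200:340],None,fx=4,fy=4,interpolation=2);b=cv2.resize(q[155:275,225:340],None,fx=2.5,fy=2.5,interpolation=2)
c=np.zeros((600,800,3),np.uint8);c[:min(520,a.shape[0]),:512]=a[:520,:512];c[:300,512:]=b[:300,:288]
cv2.imwrite("pics/s4.png",np.clip(c*1.3,0,255).astype(np.uint8))
E
```

```text
t 8.5 rack tcp mm [ 17.6 100.7] z 0.0485 force rack [-0.15  0.27] 0.68
slide [ 0.0064  0.0187 -0.0025] spin -0.27 world [ 0.432 -0.035  0.051] j [ 0.5   0.45 -0.52  2.23  0.43  0.56  0.15]
```

View pics/s4.png

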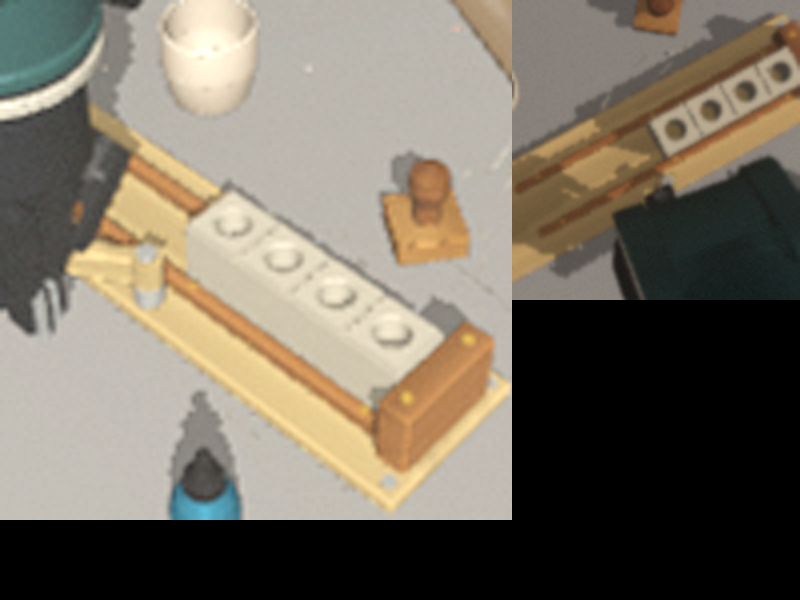

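Side crop: fingertips at (45,310), outside the keeper (100,255). The row is home at the stop. Next is swinging the bar.

Call:
{"api": "drive_tool", "payload": {
  "commands": [
    {"slide":[0.0025,0.009,-0.0025],"spin":0},
    {"slide":[0.006,0.018,-0.0025],"spin":0},
    {"slide":[0.0105,0.023,-0.0025],"spin":0},
    {"slide":[0.0145,0.029,-0.0025],"spin":0},
    {"slide":[0.0195,0.035,-0.0025],"spin":0},
    {"slide":[0.0255,0.042,-0.0025],"spin":0},
    {"slide":[0.0305,0.048,-0.0025],"spin":0},
    {"slide":[0.0355,0.055,-0.0025],"spin":0}
  ]
}}

```text
time: 9.4
ee_pos: [0.4505, 0.0082, 0.0517]
orientation: [-3.141, -0.0, 2.066]
force: [-0.9, -2.0, -0.0]
opening: 0.001
grasp_force: 0.6
```

```bash
python3 go.py 51 31 51 0
```

```text
t 9.4 rack tcp mm [52.6 44.9] z 0.0517 force rack [-1.32  1.75] -0.04
slide [-0.0016  0.0139  0.0007] spin -0.3 world [0.463 0.013 0.051] j [ 0.36  0.49 -0.53  2.16  0.43  0.6   0.02]
```

Call:
{"api": "drive_tool", "payload": {
  "commands": [
    {"slide":[0,0.007,0],"spin":0},
    {"slide":[-0.001,0.0135,0],"spin":0},
    {"slide":[-0.005,0.019,0],"spin":0},
    {"slide":[-0.0095,0.0245,0],"spin":0},
    {"slide":[-0.0145,0.03,0],"spin":0},
    {"slide":[-0.0195,0.035,0],"spin":0},
    {"slide":[-0.0235,0.038,0],"spin":0},
    {"slide":[-0.0275,0.0405,0],"spin":0}
  ]
}}

```text
time: 10.2
ee_pos: [0.4995, 0.0022, 0.0517]
orientation: [-3.141, -0.0, 2.066]
force: [-1.5, 0.6, 1.2]
opening: -0.002
grasp_force: 0.7
```

```bash
python3 go.py 16 2 51 0
```

```text
t 10.2 rack tcp mm [23.8  4.8] z 0.0517 force rack [1.25 1.02] 1.22
slide [-0.0078  0.0028  0.0007] spin -0.33 world [ 0.506 -0.003  0.051] j [ 0.36  0.55 -0.51  2.05  0.44  0.65  0.05]
```

Call:
{"api": "drive_tool", "payload": {
  "commands": [
    {"slide":[-0.002,0.001,0],"spin":0},
    {"slide":[-0.004,0.002,0],"spin":0},
    {"slide":[-0.006,0.002,0],"spin":0}
  ]
}}

```text
time: 10.5
ee_pos: [0.504, -0.0017, 0.0518]
orientation: [3.141, -0.0, 2.066]
force: [0.5, 1.8, -1.0]
opening: -0.001
grasp_force: 0.7
```

Call:
{"api": "drive_tool", "payload": {
  "commands": [
    {"slide":[-0.001,0,0],"spin":0}
  ]
}}

```text
time: 10.6
ee_pos: [0.5045, -0.0026, 0.0519]
orientation: [3.141, -0.0, 2.066]
force: [-0.7, 2.2, 0.0]
opening: 0.0
grasp_force: 1.3
```

Call:
{"api": "drive_tool", "payload": {
  "commands": [
    {"slide":[-0.001,0,0],"spin":0}
  ]
}}

```text
time: 10.7
ee_pos: [0.5046, -0.0028, 0.0518]
orientation: [3.141, -0.001, 2.067]
force: [-3.9, 8.2, 2.8]
opening: -0.002
grasp_force: 4.8
```

```bash
python3 go.py 16 2 51 0
```

```text
t 10.7 rack tcp mm [17.   2.7] z 0.0518 force rack [ 9.04 -0.54] 2.78
slide [-0.001   0.0007  0.0008] spin -0.28 world [ 0.506 -0.003  0.051] j [ 0.37  0.55 -0.51  2.03  0.43  0.66  0.06]
```

The pose stalls at x = 17 mm, as predicted for fully shut. One more millimetre to seat it, then back off and lift away.

Call:
{"api": "drive_tool", "payload": {
  "commands": [
    {"slide":[-0.001,0,0],"spin":0},
    {"slide":[-0.001,0,0],"spin":0},
    {"slide":[0.004,0,0],"spin":0},
    {"slide":[0.02,0,0],"spin":0},
    {"slide":[0.04,0,0],"spin":0},
    {"slide":[0.05,0,-0.03],"spin":0},
    {"slide":[0.05,0,-0.07],"spin":0},
    {"slide":[0.05,0,-0.11],"spin":0}
  ]
}}

```text
time: 11.5
ee_pos: [0.4804, 0.0409, 0.163]
orientation: [-3.141, -0.0, 2.067]
force: [0.7, 0.1, 0.6]
opening: 0.001
grasp_force: 0.0
```

Call:
{"api": "drive_tool", "payload": {
  "commands": [
    {"slide":[0,0,-0.04],"spin":0},
    {"slide":[0.02,0,-0.08],"spin":0},
    {"slide":[0.06,0,-0.1],"spin":0},
    {"slide":[0.1,0,-0.1],"spin":0},
    {"slide":[0.13,0,-0.1],"spin":0},
    {"slide":[0.15,0,-0.1],"spin":0},
    {"slide":[0.15,0,-0.1],"spin":0},
    {"slide":[0.15,0,-0.1],"spin":0}
  ]
}}

```text
time: 12.3
ee_pos: [0.4098, 0.1722, 0.2619]
orientation: [3.141, 0.001, 2.067]
force: [0.3, 0.1, 0.1]
opening: 0.001
grasp_force: 0.0
```

```bash
python3 - <<'E'
from h import *
p,_=grab_frame("side");q,_=grab_frame("top")
a=cv2.resize(p[160:290,200:340],None,fx=3,fy=3,interpolation=2);b=cv2.resize(q[150:280,225:355],None,fx=2.9,fy=2.9,interpolation=2)
c=np.zeros((400,800,3),np.uint8);c[:390,:420]=a;c[:377,421:798]=b
cv2.imwrite("pics/s5.png",np.clip(c*1.3,0,255).astype(np.uint8))
E
```

```text
(no output)
```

View pics/s5.png

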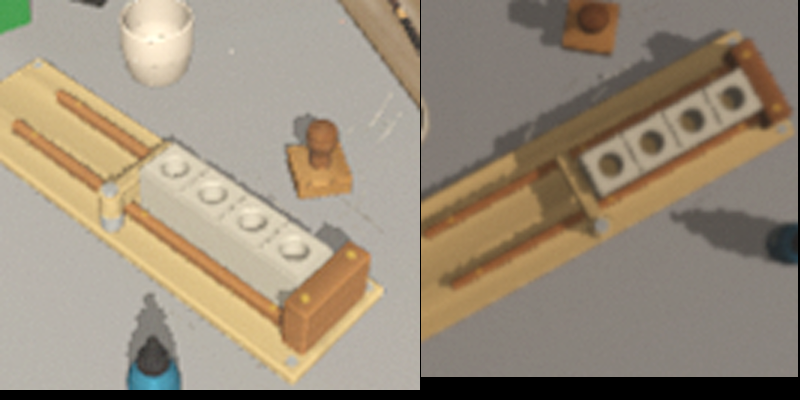

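Both views show the keeper shut squarely across the track, from (600,225) to (565,160) in the top view, just behind prop_4. The row is against the stop, the bystanders have not moved and the robot is clear.

```bash
python3 -c "from plant import *;print(sign_off())"
```

```text
the job is handed in; nothing more can be done
None
```

The job is handed in: the row of four props is tight against the end stop, the swing bar is fully shut behind it, nothing beside the rack moved, and the robot finished clear at about 12.4 s of the 45 s allowed.

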